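# Snap the wide plug-in module into the scanner base

## Robot

A 7-joint arm with a two-finger parallel gripper is mounted at the origin on the work surface. World frame = base frame: x ahead of the robot, y to its left, z up, the work surface at z = 0. Lengths are in m, angles in rad, forces in N, time in s.
With the tool pointing down it reaches from about 0.425 to 0.875 m from the base axis. Payload 4.7 kg.
Tool frame: the origin (TCP) lies on the centre line of the jaws, within the pads' length; the fingertips stand 22 mm ahead of it and the grasp point (between the pads) lies 3 mm ahead of it (ctrl.tcp_to_tips is the z of the fingertips in the tool frame, in m); z points along the fingers, y is the direction in which the jaws open and shut (so a half turn about z gives the same grasp; the last joint's range is limited). The gripper opens to 87 mm and grips with 3 to 60 N. Pads are 19 mm wide; open, the fingers measure 117 mm over their backs; the gripper's body (75 mm by 190 mm) begins 51 mm behind the grasp point.
Start: joints at [-1.141, 0.321, -0.07, 1.45, 0.023, 1.371, -0.057], TCP at [0.263, 0.595, 0.245] pointing down, gripper open.
Joint ranges: [-2.86, 2.86], [-0.3, 2.09], [-1.38, 1.24], [0.06, 2.45], [-1.56, 4.7], [0.09, 2.05], [-2.69, 2.69]. Speed limits (rad/s): [2.57, 2.57, 3.14, 3.14, 3.14, 3.14, 3.14].

## Interface

Orientations are given as a rotation vector (axis times angle).
In Python, from bench import ctrl, cams gives the robot as it stands.
- The arm moves only by the tool move_arm, never from a script. Its argument "deltas" is a list of rows, each an object with "linear": the shift along the tool's x, y, z as a fraction of full scale, a list of three; "turn": the turn, a rotation vector about the tool's x, y, z as a fraction of full scale, a list of three; "claw": the closure, from 0 (fully open) to 1 (shut). In form: [{"linear": [tx, ty, tz], "turn": [wx, wy, wz], "claw": claw}, ...]. A call has 1 to 20 rows; each row shifts and turns the commanded pose from where the row before left it, along the tool's axes as they then stand; what a row does not reach is not made up. Full scale, the value 1, is 0.03 m for a shift and 4 degrees for a turn. A row lasts 1/12 s, in which the tool goes at most 41.7 mm and 7.16 degrees, less where a joint would pass 70% of its speed; a pose out of reach is approached as far as the arm can. A call with a number of a shift or a turn outside -1 to 1 is refused whole. A call with a gripper value outside its range is refused whole. The fingers move at their own pace and stop on an object; "grip_force" is the grip in N (left out, the last holds). Time passes only in rows, so rows that do not move let the fingers close. It gives the time, the measured TCP pose, the force and the opening at its end, in the units of the state.
- ctrl.get_state(): the state, without advancing time (a new reading comes with each control period).
- cams.get_image(name): name is "scene" or "top"; returns a dict with "image" (384x512x3 uint8, red, green, blue), "K" (3x3 intrinsics, pixels), "world_from_camera" (4x4, takes a point from camera to world coordinates). Camera axes: x right, y down, z forward; pixel columns grow to the right and rows downward; lengths in m; the calibration is good to about 2 mm. A picture is of the moment at which its call begins. There is no depth.
- ctrl.close_job(): hands the job in, once; it reports no verdict.
The state is a dict: "time": time; "joint_positions": joint angles; "qd": joint speeds; "joint_torque": joint torques, N m; "position": TCP position; "tool_rot": TCP orientation; "ft_force": force on the tool from outside, world axes, zero at the start; "torque": the same for the moment, N m; "grip_width": opening from 0.0 (shut) to 1.0 (fully open).
Only numpy, scipy, OpenCV 4.12 (cv2) and the standard library are available. Lean on these libraries where they do the work, as an engineer would, in place of code of your own. Each camera call takes 0.05 s, during which the arm holds its last target. There are 200 camera calls.

## Task

On the calibration bench, take the wide plug-in module (the wider of the two that stand on the bench) by its grip and push it straight down into the bay on top of the scanner base, lined up with it, until it is fully home and the spring catch has clicked over the end of its flange. Let go of it and leave the narrow module standing where it is.

Things in the scene. Friction and masses are not known exactly. Their poses are not given: they have to be found in the camera images.
- module: Wide plug-in module standing on the bench, 0.2 kg. Grey plug 60 (x) x 36 (y) mm, 60 tall; black flange 130 (x) x 52 (y), from 60 to 72 mm above the foot, six brass screw heads 3 mm high on it, at x = +-40; black grip block 22 (x) x 34 (y) from 72 to 112 mm: grip it across x from above. Origin: centre of underside, z up, x along the flange. A half turn changes nothing: it fits either way round.
- narrow: Narrow plug-in module, a bystander of the same form and heights (112 mm tall) but slimmer: plug 60 (x) x 22 (y) mm, flange 130 (x) x 24 (y) mm, grip 22 (x) x 18 (y) mm, two screw heads instead of six. Origin: centre of its underside, z up, x along the flange. It stays where it stands.
- dock: Scanner base: fixed grey box 215 (x) x 132 (y) x 75 mm tall. Origin: on the underside, right under the bay's centre (95 mm from the dark front panel at -x, 120 from the back); z up. Bay: pit in the top, mouth 90 (x) x 80 (y), sloping in over 12 mm to 78 x 64, floor 6 mm up. The plug goes in with its x along the dock's x; home, its flange on the top face, module origin 15 mm above dock origin.
- catch (a joint): Steel spring catch at the bay's +x end: how far (m) it is pushed aside along dock +x. 0 = rest, max 0.026. Nose tip 52 mm from bay centre, underside 15 mm above the dock's top face; above it a ramp up to 52 mm leans away from the bay, so a flange pushed down moves it aside. Spring 2 N at 0, 2.8 N at 13 mm; push down about 4 to 10 N. Snaps back once the flange top is below the nose.
Not all that is in view belongs to the job. Leave any turquoise look-alike of the module alone.

How it is judged:
On the way:
1. the flange of the wide module, its plug in the bay, pushes the spring catch aside by more than 4 mm (value of joint catch above 0.004 m and horizontal distance between module and dock below 0.03 m and z of module in the frame of dock below 0.075 m).
At the end, for the whole second after the job is handed in: The wide module rests in the bay: origin under 20 mm above the dock's (home 15) and within 20 mm sideways, along the dock's x within 0.3 rad, upright within 0.12 rad; catch sprung back over the flange (under 3 mm); narrow module within 30 mm of its start (z of module in the frame of dock below 0.02 m and horizontal distance between module and dock below 0.02 m and angle between the x axis of module and the x axis of dock, either way round below 0.3 rad and angle between module's own z axis and vertical below 0.12 rad and value of joint catch below 0.003 m and linear speed of module below 0.02 m/s and distance of narrow from where it was at the start of the episode below 0.03 m); the robot touches nothing.
It fails at once if the narrow module is knocked over or shifted by more than 30 mm (distance of narrow from where it was at the start of the episode above 0.03 m or angle between narrow's own z axis and vertical above 0.5 rad).
It also fails if it takes over 45 s, if anything falls off the work surface, if the arm or the gripper's body presses on something with over 40 N, if the wrist force passes 120 N, or if a joint passes its speed limit or range.

## Working session

There is one attempt and no reset: what is moved stays moved. The work goes in short steps, Python scripts to look and compute and a tool call to move; the robot and the scene stay as the last step left them, time stands still between calls to the robot, and variables do not carry over. Pictures are saved under pics/ and viewed, about 8 in all and at most 12, crops included, and the job is handed in when it is done.

Besides the shell and the picture viewer there is one more tool, called after "Request:" in YAML: its name, and indented under it one key for each argument. move_arm: Moves the arm, as the interface text tells. Shift numbers are shares of 0.03 m and turn numbers shares of 4 degrees, none past 1 either way. Its arguments: {"type":"object","properties":{"deltas":{"type":"array"},"grip_force":{"type":"number"}},"required":["deltas"]}

```bash
ls; mkdir -p pics
python3 - <<'E'
from bench import ctrl,cams
import cv2,numpy as np
print(ctrl.get_state(), ctrl.tcp_to_tips)
for n in("scene","top"):
    d=cams.get_image(n); np.savez(f"pics/{n}0.npz",**d); cv2.imwrite(f"pics/{n}0.png",d["image"][:,:,::-1])
    print(n,d["K"].round(1).tolist(),d["world_from_camera"].round(3).tolist())
E
```

```text
pics
{'time': 0.0, 'joint_positions': array([-1.140932  ,  0.32181749, -0.0701078 ,  1.45169774,  0.02261478,
        1.37081629, -0.0569095 ]), 'qd': array([ 3.60781452e-04, -2.76073485e-04,  1.30397702e-03, -6.47440271e-05,
        3.42717218e-04, -2.46139055e-04, -1.17644055e-04]), 'joint_torque': array([ 4.36904766e-04, -4.91276944e+01, -4.03174460e-01, -3.12533247e+01,
       -6.36755023e-02,  4.33064613e-02,  1.74732422e-04]), 'position': array([0.26235012, 0.59412464, 0.24345384]), 'tool_rot': array([-6.48254628e-01, -3.07367847e+00,  3.02928978e-03]), 'ft_force': array([-0.73760379, -0.61287697, -0.96925187]), 'torque': array([ 0.05129902, -0.029454  , -0.0216698 ]), 'grip_width': 0.9993753427012356} 0.022
scene [[387.7, 0.0, 257.0], [0.0, 387.7, 193.5], [0.0, 0.0, 1.0]] [[0.532, 0.69, -0.49, 0.89], [0.846, -0.444, 0.294, -0.245], [-0.015, -0.571, -0.821, 0.737], [0.0, 0.0, 0.0, 1.0]]
top [[467.4, 0.0, 260.6], [0.0, 467.4, 195.4], [0.0, 0.0, 1.0]] [[-0.024, -0.981, 0.192, 0.328], [-0.999, 0.028, 0.019, 0.0], [-0.024, -0.191, -0.981, 0.917], [0.0, 0.0, 0.0, 1.0]]
```

View pics/scene0.png

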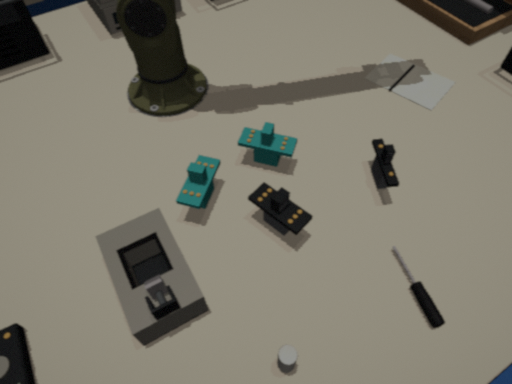

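View pics/top0.png

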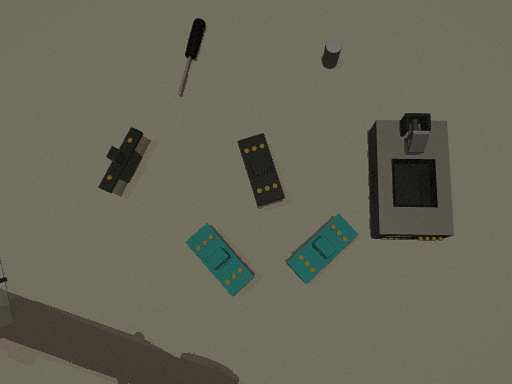

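Candidates for the target:
- Black wide module with six screws, top (261,171) / scene (280,207). This one matches the description.
- Black narrow module with two screws, top (122,161) / scene (385,163).
- Turquoise look-alikes, top (220,259) and (322,248).
- Black remote-like object at the edge, scene (10,355).

The dock is at top (413,180), with its catch toward image-up (about world +x). Next I'll check a close crop and measure.

```bash
cat > h.py <<'E'
import numpy as np,cv2
def load(n,i=0): return dict(np.load(f"pics/{n}{i}.npz"))
def ray(d,px,z):
    px=np.atleast_2d(px).astype(float); T=d["world_from_camera"]
    v=np.c_[px,np.ones(len(px))]@np.linalg.inv(d["K"]).T@T[:3,:3].T
    return T[:3,3]+v*((z-T[2,3])/v[:,2])[:,None]
def proj(d,P):
    T=d["world_from_camera"]; c=(np.atleast_2d(P)-T[:3,3])@T[:3,:3]; c=c@d["K"].T
    return c[:,:2]/c[:,2:]
def screws(d,box):
    x0,y0,x1,y1=box; im=d["image"][y0:y1,x0:x1]; h=cv2.cvtColor(im,cv2.COLOR_RGB2HSV)
    m=cv2.inRange(h,(10,110,70),(32,255,255)); n,_,s,c=cv2.connectedComponentsWithStats(m)
    return [(c[i]+[x0,y0],s[i,4]) for i in range(1,n) if s[i,4]>=4]
E
python3 - <<'E'
from h import *
t=load("top");s=load("scene")
for n,d,bs in(("top",t,[(225,120,300,220),(90,110,155,205)]),("scene",s,[(240,175,320,240),(365,130,405,195)])):
    for b in bs:
        r=screws(d,b); print(n,[(c.round(1).tolist(),a) for c,a in r])
        P=ray(d,[c for c,a in r],.075); print(P[:,:2].round(4).tolist(),P.mean(0).round(4))
a=cv2.resize(t["image"][110:250,360:465],None,fx=4,fy=4,interpolation=2)
b=cv2.resize(t["image"][120:220,215:310],None,fx=4,fy=4,interpolation=2)
c=np.zeros((560,800,3),np.uint8); c[:,:420]=a; c[:400,420:]=b
cv2.imwrite("pics/crop.png",cv2.convertScaleAbs(c[:,:,::-1],alpha=1.8))
E
```

```text
top [([261.6, 145.6], np.int32(15)), ([253.9, 148.0], np.int32(20)), ([246.2, 150.2], np.int32(17)), ([274.5, 185.4], np.int32(17)), ([266.9, 188.0], np.int32(20)), ([258.9, 190.3], np.int32(20))]
[[0.5871, 0.0126], [0.583, 0.0271], [0.579, 0.0416], [0.5102, -0.0093], [0.5057, 0.0048], [0.5017, 0.0196]] [0.5445 0.0161 0.075 ]
top [([129.6, 139.9], np.int32(17)), ([109.0, 177.1], np.int32(20))]
[[0.6061, 0.262], [0.5348, 0.2984]] [0.5705 0.2802 0.075 ]
scene [([269.0, 189.9], np.int32(20)), ([264.3, 194.2], np.int32(22)), ([259.7, 198.8], np.int32(22)), ([299.2, 211.1], np.int32(23)), ([294.8, 215.9], np.int32(23)), ([290.0, 220.8], np.int32(23))]
[[0.5007, 0.0177], [0.5044, 0.0034], [0.5092, -0.0107], [0.5773, 0.0401], [0.5818, 0.0261], [0.586, 0.0115]] [0.5432 0.0147 0.075 ]
scene [([380.4, 145.5], np.int32(19)), ([390.9, 173.4], np.int32(17))]
[[0.5338, 0.2968], [0.6057, 0.261]] [0.5697 0.2789 0.075 ]
```

View pics/crop.png

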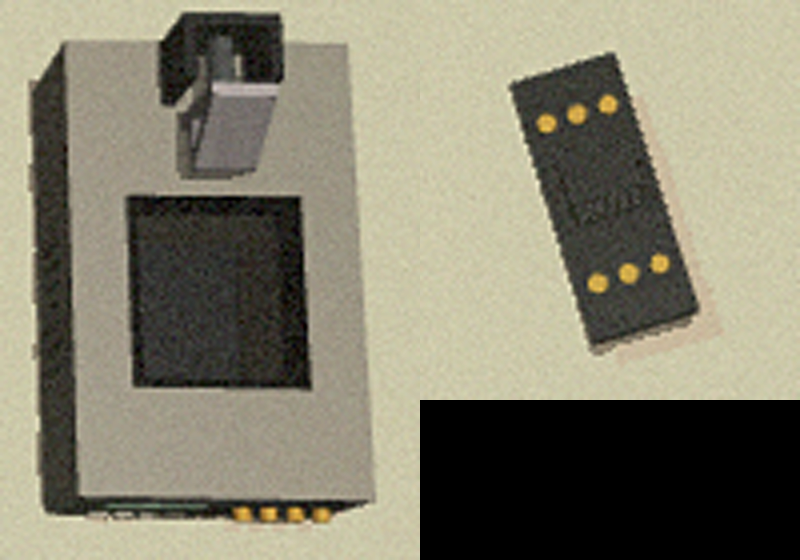

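The crop confirms it: the chosen module is wide and black, with six brass screws. In the dock the bay mouth spans crop (127,196) to (311,389), with the catch above it. Now I'll get the dock pose from its top face and bay in both views.

Run:
```python
from h import *
for n,box,seed in(("top",(355,100,470,250),(430,150)),("scene",(85,200,220,350),(125,285))):
    d=load(n); x0,y0,x1,y1=box; im=cv2.resize(d["image"][y0:y1,x0:x1],None,fx=4,fy=4,interpolation=cv2.INTER_CUBIC)
    im=cv2.medianBlur(im,9); p=im[(seed[1]-y0)*4+2,(seed[0]-x0)*4+2].astype(int)
    h=cv2.cvtColor(im,cv2.COLOR_RGB2HSV)
    ff=im.copy(); m=np.zeros((im.shape[0]+2,im.shape[1]+2),np.uint8)
    cv2.floodFill(ff,m,((seed[0]-x0)*4,(seed[1]-y0)*4),0,(26,)*3,(26,)*3,4|cv2.FLOODFILL_FIXED_RANGE|cv2.FLOODFILL_MASK_ONLY|(255<<8))
    m=cv2.morphologyEx(m[1:-1,1:-1],cv2.MORPH_CLOSE,np.ones((5,5)))
    cs,hi=cv2.findContours(m,cv2.RETR_CCOMP,cv2.CHAIN_APPROX_NONE)
    print(n,p,im.shape)
    ov=im[:,:,::-1].copy()
    for c,k in zip(cs,hi[0]):
        if cv2.contourArea(c)<3000: continue
        px=(c[:,0]+.5)/4-.5+[x0,y0]; P=ray(d,px,.075)[:,:2]*1000
        (cx,cy),wh,a=cv2.minAreaRect(P.astype(np.float32))
        print("hole" if k[3]>=0 else "outer",round(cx,1),round(cy,1),np.round(wh,1),round(a,2))
        cv2.drawContours(ov,[c],-1,(0,0,255),1)
    cv2.imwrite(f"pics/ov_{n}.png",ov)
a=cv2.imread("pics/ov_top.png");b=cv2.imread("pics/ov_scene.png")
f=lambda i:cv2.resize(i,(400,int(i.shape[0]*400/i.shape[1])))
a,b=f(a),f(b);H=min(len(a),len(b));cv2.imwrite("pics/ov.png",np.hstack([a[:H],b[:H]]))
```

```text
top [86 82 73] (600, 460, 3)
outer 521.7 -256.1 [153.2 246.3] 87.61
hole 508.5 -264.5 [81.5 91.9] 87.58
hole 489.0 -207.3 [248.3 124.3] 28.52
hole 602.0 -274.9 [60.  81.6] 88.11
scene [109 105  96] (600, 540, 3)
outer 537.0 -267.0 [134.5 253. ] 87.65
hole 608.7 -269.4 [129.1  93.4] 87.74
hole 507.7 -265.5 [81.8 94.3] 87.58
```

View pics/ov.png

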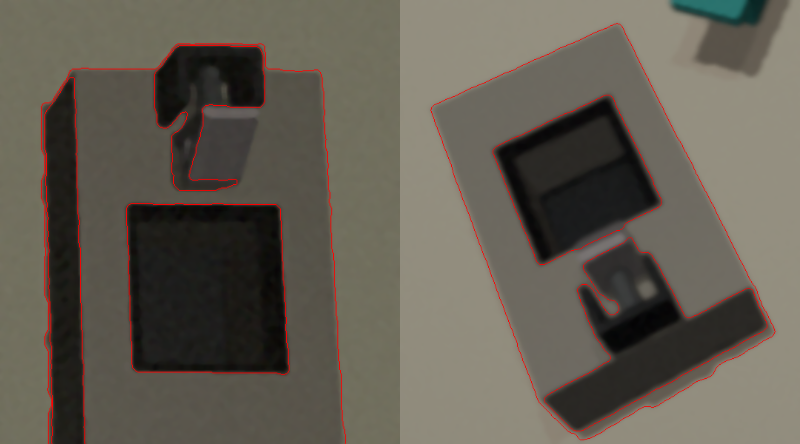

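Dock bay: both views agree on centre (0.508, -0.265) and yaw -2.4°. The module is at (0.544, 0.015), yaw 16.2°. I'll start with the transit at the current height, with tool y at 66.2° and x at 156.2°.

Request:
move_arm:
  deltas:
    - {"linear": [-0.82,-0.69,0],"turn": [0,0,0],"claw": 0}
    - {"linear": [-0.82,-0.69,0],"turn": [0,0,0],"claw": 0}
    - {"linear": [-0.82,-0.69,0],"turn": [0,0,0],"claw": 0}
    - {"linear": [-0.82,-0.69,0],"turn": [0,0,0],"claw": 0}
    - {"linear": [-0.82,-0.69,0],"turn": [0,0,0],"claw": 0}
    - {"linear": [-0.82,-0.69,0],"turn": [0,0,0],"claw": 0}
    - {"linear": [-0.82,-0.69,0],"turn": [0,0,0],"claw": 0}
    - {"linear": [-0.82,-0.69,0],"turn": [0,0,0],"claw": 0}
    - {"linear": [-0.82,-0.69,0],"turn": [0,0,0],"claw": 0}
    - {"linear": [-0.82,-0.69,0],"turn": [0,0,0],"claw": 0}
    - {"linear": [-0.82,-0.69,0],"turn": [0,0,0],"claw": 0}
    - {"linear": [-0.82,-0.69,0],"turn": [0,0,0],"claw": 0}
    - {"linear": [-0.82,-0.69,0],"turn": [0,0,0],"claw": 0}
    - {"linear": [-0.82,-0.69,0],"turn": [0,0,0],"claw": 0}
    - {"linear": [-0.82,-0.69,0],"turn": [0,0,0],"claw": 0}
    - {"linear": [-0.82,-0.69,0],"turn": [0,0,0],"claw": 0}
    - {"linear": [-0.82,-0.69,0],"turn": [0,0,0],"claw": 0}
    - {"linear": [-0.82,-0.69,0],"turn": [0,0,0],"claw": 0}
    - {"linear": [-0.82,-0.69,0],"turn": [0,0,0],"claw": 0}
    - {"linear": [-0.82,-0.69,0],"turn": [0,0,0],"claw": 0}
  grip_force: 50

```text
time: 1.77
position: [0.5456, 0.0157, 0.2443]
tool_rot: [-0.648, -3.074, -0.0]
ft_force: [0.4, -0.0, 0.7]
grip_width: 0.999
```

Request:
move_arm:
  deltas:
    - {"linear": [0,0,0],"turn": [0,0,1],"claw": 0}
    - {"linear": [0,0,0],"turn": [0,0,1],"claw": 0}
    - {"linear": [0,0,0],"turn": [0,0,1],"claw": 0}
    - {"linear": [0,0,0],"turn": [0,0,1],"claw": 0}
    - {"linear": [0,0,0],"turn": [0,0,1],"claw": 0}
    - {"linear": [0,0,0],"turn": [0,0,1],"claw": 0}
    - {"linear": [0,0,0],"turn": [0,0,1],"claw": 0}
    - {"linear": [0,0,0],"turn": [0,0,1],"claw": 0}
    - {"linear": [0,0,0],"turn": [0,0,1],"claw": 0}
    - {"linear": [0,0,0],"turn": [0,0,1],"claw": 0}
    - {"linear": [0,0,0],"turn": [0,0,1],"claw": 0}
    - {"linear": [0,0,0],"turn": [0,0,1],"claw": 0}
    - {"linear": [0,0,0],"turn": [0,0,0.5],"claw": 0}
    - {"linear": [0,0,0],"turn": [0,0,0],"claw": 0}
    - {"linear": [0,0,0],"turn": [0,0,0],"claw": 0}

```text
time: 3.02
position: [0.5452, 0.0172, 0.2442]
tool_rot: [-1.885, -2.513, 0.001]
ft_force: [-0.2, -0.2, 0.4]
grip_width: 1.0
```

```bash
cat >> h.py <<'E'
from scipy.spatial.transform import Rotation as Ro
def goto(st,xyz,yaw_y):
    "tool-axis shift in full-scale units and yaw turn (deg about tool z) so tool y lies at yaw_y"
    R=Ro.from_rotvec(st["tool_rot"]).as_matrix()
    sh=R.T@(np.array(xyz)-st["position"])
    yw=np.degrees(np.arctan2(R[1,1],R[0,1])); dt=(yw-yaw_y+90)%180-90
    print("t",st["time"],"pos",st["position"].round(4),"tool y yaw",yw.round(2),"tilt deg",np.degrees(R[:2,2]).round(2),"F",st["ft_force"].round(1),"grip",round(st["grip_width"],3))
    print("shift units",(sh/.03).round(3),"turn z units",round(dt/4,3))
E
python3 - <<'E'
from h import *
from bench import ctrl
goto(ctrl.get_state(),[.5438,.0154,.102],16.2)
E
```

```text
t 3.0167 pos [0.5452 0.0172 0.2442] tool y yaw 16.25 tilt deg [-0.03 -0.  ] F [-0.2 -0.2  0.4] grip 1.0
shift units [-0.044 -0.059  4.741] turn z units 0.012
```

Request:
move_arm:
  deltas:
    - {"linear": [-0.04,-0.06,0.6],"turn": [0,0,0],"claw": 0}
    - {"linear": [0,0,0.8],"turn": [0,0,0],"claw": 0}
    - {"linear": [0,0,0.8],"turn": [0,0,0],"claw": 0}
    - {"linear": [0,0,0.8],"turn": [0,0,0],"claw": 0}
    - {"linear": [0,0,0.6],"turn": [0,0,0],"claw": 0}
    - {"linear": [0,0,0.5],"turn": [0,0,0],"claw": 0}
    - {"linear": [0,0,0.4],"turn": [0,0,0],"claw": 0}
    - {"linear": [0,0,0.2],"turn": [0,0,0],"claw": 0}
    - {"linear": [0,0,0],"turn": [0,0,0],"claw": 0}
    - {"linear": [0,0,0],"turn": [0,0,0],"claw": 0}

```text
time: 3.85
position: [0.5444, 0.0155, 0.1039]
tool_rot: [1.886, 2.512, 0.0]
ft_force: [-0.1, -0.3, 0.0]
grip_width: 1.001
```

Run:
```python
from h import *
from bench import ctrl,cams
goto(ctrl.get_state(),[.5438,.0154,.102],16.2)
d=cams.get_image("scene"); cv2.imwrite("pics/g1.png",cv2.resize(d["image"][130:280,180:380,::-1],None,fx=4,fy=4))
```

```text
t 3.85 pos [0.5444 0.0155 0.1039] tool y yaw 16.19 tilt deg [ 0.03 -0.  ] F [-0.1 -0.3  0. ] grip 1.001
shift units [ 0.002 -0.019  0.064] turn z units -0.002
```

View pics/g1.png

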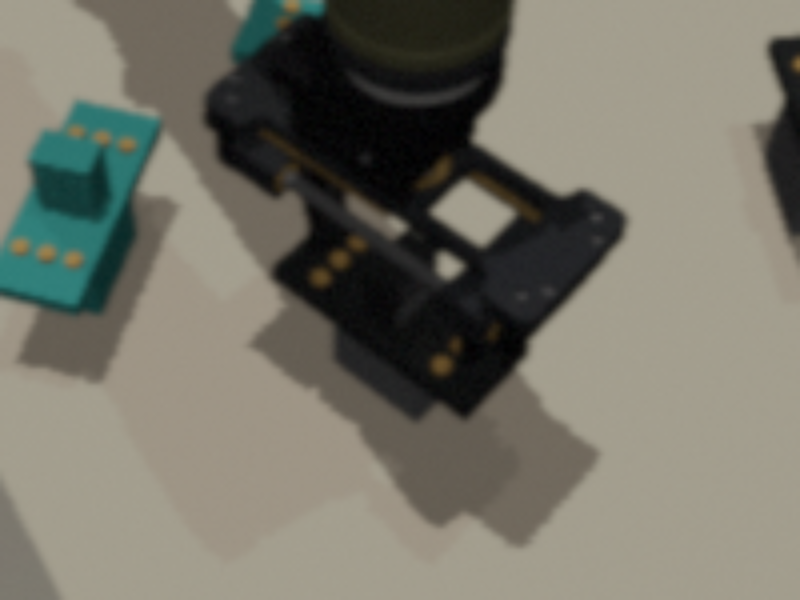

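The open jaws straddle the grip along the flange, with screw heads visible at both ends, (340,260) and (440,365), and nothing touching. Close and lift.

Request:
move_arm:
  deltas:
    - {"linear": [0,-0.02,0.03],"turn": [0,0,0],"claw": 0.4}
    - {"linear": [0,0,0],"turn": [0,0,0],"claw": 0.7}
    - {"linear": [0,0,0],"turn": [0,0,0],"claw": 1}
    - {"linear": [0,0,0],"turn": [0,0,0],"claw": 1}
    - {"linear": [0,0,0],"turn": [0,0,0],"claw": 1}
    - {"linear": [0,0,0],"turn": [0,0,0],"claw": 1}
    - {"linear": [0,0,0],"turn": [0,0,0],"claw": 1}
    - {"linear": [0,0,0],"turn": [0,0,0],"claw": 1}
    - {"linear": [0,0,0],"turn": [0,0,0],"claw": 1}
    - {"linear": [0,0,0],"turn": [0,0,0],"claw": 1}
  grip_force: 50

```text
time: 4.73
position: [0.5435, 0.0154, 0.1026]
tool_rot: [1.887, 2.512, 0.0]
ft_force: [-0.2, 0.7, -0.2]
grip_width: 0.324
```

Run:
```python
from h import *
from bench import ctrl
goto(ctrl.get_state(),[.5081,-.265,.265],-2.4)
```

```text
t 4.7333 pos [0.5435 0.0154 0.1026] tool y yaw 16.18 tilt deg [0. 0.] F [-0.2  0.7 -0.2] grip 0.324
shift units [-8.647 -3.736 -5.413] turn z units 4.645
```

Request:
move_arm:
  deltas:
    - {"linear": [0,0,0],"turn": [0,0,0],"claw": 1}
    - {"linear": [0,0,0],"turn": [0,0,0],"claw": 1}
    - {"linear": [0,0,0],"turn": [0,0,0],"claw": 1}
    - {"linear": [0,0,0],"turn": [0,0,0],"claw": 1}

```text
time: 5.07
position: [0.5435, 0.0154, 0.1027]
tool_rot: [1.887, 2.512, 0.0]
ft_force: [-0.1, -1.0, -1.3]
grip_width: 0.249
```

Gripped at 22 mm. Lift 0.16 m.

Request:
move_arm:
  deltas:
    - {"linear": [0,0,-0.2],"turn": [0,0,0],"claw": 1}
    - {"linear": [0,0,-0.4],"turn": [0,0,0],"claw": 1}
    - {"linear": [0,0,-0.6],"turn": [0,0,0],"claw": 1}
    - {"linear": [0,0,-0.8],"turn": [0,0,0],"claw": 1}
    - {"linear": [0,0,-0.8],"turn": [0,0,0],"claw": 1}
    - {"linear": [0,0,-0.8],"turn": [0,0,0],"claw": 1}
    - {"linear": [0,0,-0.8],"turn": [0,0,0],"claw": 1}
    - {"linear": [0,0,-0.6],"turn": [0,0,0],"claw": 1}
    - {"linear": [0,0,-0.4],"turn": [0,0,0],"claw": 1}
    - {"linear": [0,0,0],"turn": [0,0,0],"claw": 1}

```text
time: 5.9
position: [0.5449, 0.0152, 0.2682]
tool_rot: [1.885, 2.509, 0.007]
ft_force: [0.5, -0.1, -2.0]
grip_width: 0.248
```

Request:
move_arm:
  deltas:
    - {"linear": [-0.4,-0.17,0],"turn": [0,0,0],"claw": 1}
    - {"linear": [-0.6,-0.26,0],"turn": [0,0,0],"claw": 1}
    - {"linear": [-0.6,-0.26,0],"turn": [0,0,0],"claw": 1}
    - {"linear": [-0.6,-0.26,0],"turn": [0,0,0],"claw": 1}
    - {"linear": [-0.6,-0.26,0],"turn": [0,0,0],"claw": 1}
    - {"linear": [-0.6,-0.26,0],"turn": [0,0,0],"claw": 1}
    - {"linear": [-0.6,-0.26,0],"turn": [0,0,0],"claw": 1}
    - {"linear": [-0.6,-0.26,0],"turn": [0,0,0],"claw": 1}
    - {"linear": [-0.6,-0.26,0],"turn": [0,0,0],"claw": 1}
    - {"linear": [-0.6,-0.26,0],"turn": [0,0,0],"claw": 1}
    - {"linear": [-0.6,-0.26,0],"turn": [0,0,0],"claw": 1}
    - {"linear": [-0.6,-0.26,0],"turn": [0,0,0],"claw": 1}
    - {"linear": [-0.6,-0.26,0],"turn": [0,0,0],"claw": 1}
    - {"linear": [-0.6,-0.26,0],"turn": [0,0,0],"claw": 1}
    - {"linear": [-0.45,-0.19,0],"turn": [0,0,0],"claw": 1}
    - {"linear": [0,0,0],"turn": [0,0,0.8],"claw": 1}
    - {"linear": [0,0,0],"turn": [0,0,0.9],"claw": 1}
    - {"linear": [0,0,0],"turn": [0,0,1],"claw": 1}
    - {"linear": [0,0,0],"turn": [0,0,1],"claw": 1}
    - {"linear": [0,0,0],"turn": [0,0,0.95],"claw": 1}

```text
time: 7.57
position: [0.5063, -0.2659, 0.2627]
tool_rot: [-2.271, -2.167, 0.003]
ft_force: [1.0, 0.4, -2.0]
grip_width: 0.249
```

Request:
move_arm:
  deltas:
    - {"linear": [0,0,0],"turn": [0,0,0],"claw": 1}
    - {"linear": [0,0,0],"turn": [0,0,0],"claw": 1}
    - {"linear": [0,0,0],"turn": [0,0,0],"claw": 1}

```text
time: 7.82
position: [0.5073, -0.2654, 0.2638]
tool_rot: [-2.266, -2.174, 0.001]
ft_force: [-0.6, -0.2, -2.4]
grip_width: 0.247
```

Run:
```python
from h import *
from bench import ctrl,cams
st=ctrl.get_state()
goto(st,[.5081,-.265,.2],-2.4)
for n in("scene","top"):
    d=cams.get_image(n); np.savez(f"pics/{n}1.npz",**d); 
    x,y=proj(d,[.508,-.265,.15])[0].astype(int); print(n,x,y)
    x0=max(0,min(x-90,512-180)); y0=max(0,min(y-110,384-200))
    cv2.imwrite(f"pics/c_{n}.png",cv2.resize(d["image"][y0:y0+200,x0:x0+180,::-1],(400,444),interpolation=2)); print(x0,y0)
    # brass points at measured flange height
    z=st["position"][2]-.1026+.075
    r=screws(d,(x0,y0,x0+180,y0+200)); print([(c.round(1).tolist(),int(a),ray(d,c,z)[0,:2].round(4).tolist()) for c,a in r])
cv2.imwrite("pics/c1.png",cv2.convertScaleAbs(np.hstack([cv2.imread("pics/c_scene.png"),cv2.imread("pics/c_top.png")]),alpha=1.6))
```

```text
t 7.8167 pos [ 0.5073 -0.2654  0.2638] tool y yaw -2.36 tilt deg [-0.09  0.02] F [-0.6 -0.2 -2.4] grip 0.247
shift units [0.014 0.031 2.126] turn z units 0.01
scene 133 240
43 130
[([67.8, 177.2], 4, [0.3962, -0.3092]), ([126.4, 189.4], 5, [0.4717, -0.237]), ([184.6, 191.2], 5, [0.5252, -0.1602]), ([191.2, 192.8], 6, [0.5337, -0.1529]), ([198.0, 194.5], 6, [0.5425, -0.1452]), ([135.2, 228.9], 23, [0.5474, -0.2525]), ([125.6, 233.2], 25, [0.5467, -0.2673]), ([115.6, 238.1], 23, [0.5463, -0.2828])]
top 427 172
332 62
[([435.1, 132.8], 13, [0.5494, -0.252]), ([437.9, 185.0], 16, [0.4688, -0.2485]), ([447.1, 185.2], 10, [0.4681, -0.2619]), ([457.5, 184.2], 8, [0.4691, -0.2772]), ([333.0, 226.5], 12, [0.4114, -0.091]), ([338.5, 232.5], 16, [0.4024, -0.0985]), ([344.4, 238.8], 16, [0.3931, -0.1064]), ([420.4, 238.1], 11, [0.3912, -0.2159]), ([426.8, 238.4], 13, [0.3905, -0.2251]), ([433.3, 238.5], 14, [0.3901, -0.2343]), ([440.1, 238.6], 15, [0.3897, -0.2441])]
```

View pics/c1.png

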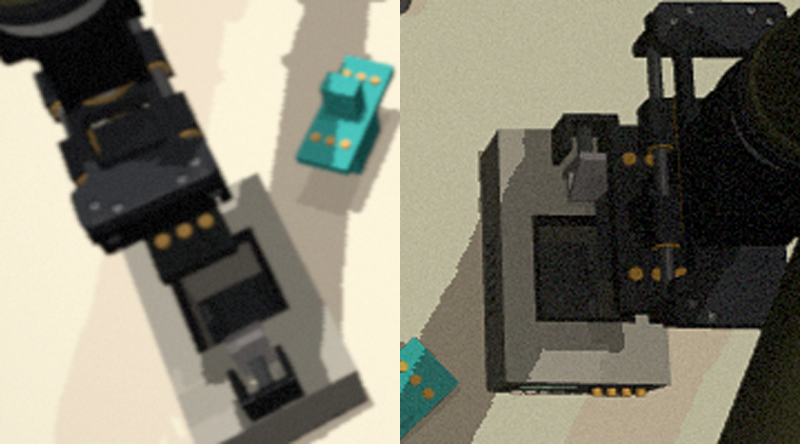

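Scene (left) shows the module held upright above the bay, screw rows parallel to the dock. Screw positions put its centre within about 1 mm of the bay centre. Lower to the mouth.

Request:
move_arm:
  deltas:
    - {"linear": [0.01,0.03,0.3],"turn": [0,0,0],"claw": 1}
    - {"linear": [0,0,0.5],"turn": [0,0,0],"claw": 1}
    - {"linear": [0,0,0.5],"turn": [0,0,0],"claw": 1}
    - {"linear": [0,0,0.5],"turn": [0,0,0],"claw": 1}
    - {"linear": [0,0,0.5],"turn": [0,0,0],"claw": 1}
    - {"linear": [0,0,0.3],"turn": [0,0,0],"claw": 1}
    - {"linear": [0,0,0.1],"turn": [0,0,0],"claw": 1}
    - {"linear": [0,0,0],"turn": [0,0,0],"claw": 1}
    - {"linear": [0,0,0],"turn": [0,0,0],"claw": 1}

```text
time: 8.67
position: [0.5092, -0.2651, 0.1841]
tool_rot: [2.267, 2.174, 0.0]
ft_force: [0.6, 0.3, -1.3]
grip_width: 0.247
```

Run:
```python
from h import *
from bench import ctrl
goto(ctrl.get_state(),[.5081,-.265,.1176],-2.4)
```

```text
t 8.6667 pos [ 0.5092 -0.2651  0.1841] tool y yaw -2.42 tilt deg [ 0.04 -0.02] F [ 0.6  0.3 -1.3] grip 0.247
shift units [ 2.000e-03 -3.800e-02  2.216e+00] turn z units -0.004
```

Request:
move_arm:
  deltas:
    - {"linear": [0,-0.03,0.2],"turn": [0,0,0],"claw": 1}
    - {"linear": [0,0,0.2],"turn": [0,0,0],"claw": 1}
    - {"linear": [0,0,0.2],"turn": [0,0,0],"claw": 1}
    - {"linear": [0,0,0.2],"turn": [0,0,0],"claw": 1}
    - {"linear": [0,0,0.2],"turn": [0,0,0],"claw": 1}
    - {"linear": [0,0,0.2],"turn": [0,0,0],"claw": 1}
    - {"linear": [0,0,0.1],"turn": [0,0,0],"claw": 1}
    - {"linear": [0,0,0],"turn": [0,0,0],"claw": 1}
  grip_force: 58

```text
time: 9.33
position: [0.5073, -0.2651, 0.144]
tool_rot: [-2.268, -2.173, 0.002]
ft_force: [-2.2, -0.2, -0.4]
grip_width: 0.253
```

Run:
```python
from h import *
from bench import ctrl
goto(ctrl.get_state(),[.5081,-.265,.1176],-2.4)
```

```text
t 9.3333 pos [ 0.5073 -0.2651  0.144 ] tool y yaw -2.45 tilt deg [-0.08  0.01] F [-2.2 -0.2 -0.4] grip 0.253
shift units [0.003 0.027 0.881] turn z units -0.013
```

The catch is now pushing back along -x. Continue to home, plus a little overpress.

Request:
move_arm:
  deltas:
    - {"linear": [0,0.02,0.15],"turn": [0,0,0],"claw": 1}
    - {"linear": [0,0,0.15],"turn": [0,0,0],"claw": 1}
    - {"linear": [0,0,0.15],"turn": [0,0,0],"claw": 1}
    - {"linear": [0,0,0.15],"turn": [0,0,0],"claw": 1}
    - {"linear": [0,0,0.15],"turn": [0,0,0],"claw": 1}
    - {"linear": [0,0,0.1],"turn": [0,0,0],"claw": 1}
    - {"linear": [0,0,0],"turn": [0,0,0],"claw": 1}
    - {"linear": [0,0,0],"turn": [0,0,0],"claw": 1}

```text
time: 10.0
position: [0.5091, -0.2646, 0.1188]
tool_rot: [2.267, 2.174, 0.001]
ft_force: [-0.3, 0.7, -2.7]
grip_width: 0.248
```

Run:
```python
from h import *
from bench import ctrl
goto(ctrl.get_state(),[.5081,-.265,.1176],-2.4)
```

```text
t 10.0 pos [ 0.5091 -0.2646  0.1188] tool y yaw -2.4 tilt deg [0.03 0.  ] F [-0.3  0.7 -2.7] grip 0.248
shift units [-0.016 -0.032  0.041] turn z units -0.0
```

The side force has vanished, so the catch has probably snapped over. Press the last millimetres.

Request:
move_arm:
  deltas:
    - {"linear": [0,0,0.05],"turn": [0,0,0],"claw": 1}
    - {"linear": [0,0,0.04],"turn": [0,0,0],"claw": 1}
    - {"linear": [0,0,0],"turn": [0,0,0],"claw": 1}
    - {"linear": [0,0,0],"turn": [0,0,0],"claw": 1}

```text
time: 10.33
position: [0.5093, -0.2648, 0.1176]
tool_rot: [2.267, 2.174, 0.002]
ft_force: [-1.4, 0.6, 6.5]
grip_width: 0.246
```

Run:
```python
from h import *
from bench import ctrl,cams
st=ctrl.get_state()
goto(st,[.5081,-.265,.1176],-2.4)
d=cams.get_image("scene"); cv2.imwrite("pics/in1.png",cv2.convertScaleAbs(cv2.resize(d["image"][190:350,60:240,::-1],(675,600),interpolation=2),alpha=1.6))
r=screws(d,(60,190,240,350)); print([(c.round(1).tolist(),ray(d,c,.090)[0,:2].round(4).tolist()) for c,a in r])
```

```text
t 10.3333 pos [ 0.5093 -0.2648  0.1176] tool y yaw -2.4 tilt deg [0.09 0.02] F [-1.4  0.6  6.5] grip 0.246
shift units [-0.007 -0.04   0.001] turn z units -0.001
[([184.8, 191.2], [0.4188, -0.135]), ([191.3, 193.0], [0.4301, -0.1259]), ([198.0, 194.5], [0.4409, -0.116])]
```

View pics/in1.png

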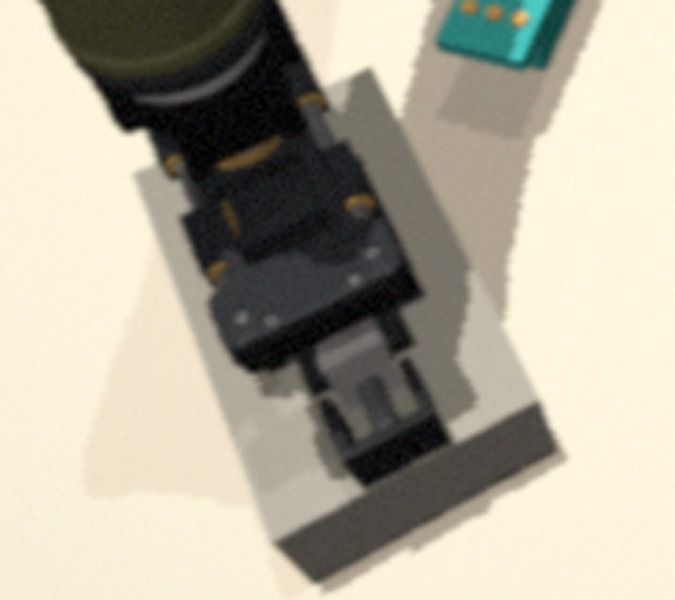

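Tool force has turned to +6.5 N exactly at the home height, with the catch (350,350) lying over the flange end. Open only partly so the fingers stay clear of the catch, then rise and back off.

Request:
move_arm:
  deltas:
    - {"linear": [0,0,0],"turn": [0,0,0],"claw": 0.6}
    - {"linear": [0,0,0],"turn": [0,0,0],"claw": 0.6}
    - {"linear": [0,0,0],"turn": [0,0,0],"claw": 0.6}
    - {"linear": [0,0,0],"turn": [0,0,0],"claw": 0.6}
    - {"linear": [0,0,0],"turn": [0,0,0],"claw": 0.6}
    - {"linear": [0,0,0],"turn": [0,0,0],"claw": 0.6}

```text
time: 10.88
position: [0.5086, -0.2649, 0.1163]
tool_rot: [2.268, 2.174, -0.0]
ft_force: [-0.5, 0.5, -0.2]
grip_width: 0.399
```

Request:
move_arm:
  deltas:
    - {"linear": [0,0,-0.2],"turn": [0,0,0],"claw": 0.6}
    - {"linear": [0,0,-0.3],"turn": [0,0,0],"claw": 0.6}
    - {"linear": [0,0,-0.5],"turn": [0,0,0],"claw": 0.6}
    - {"linear": [0,0,-0.8],"turn": [0,0,0],"claw": 0.6}
    - {"linear": [0,0,-0.8],"turn": [0,0,0],"claw": 0.6}
    - {"linear": [0,0,-0.8],"turn": [0,0,0],"claw": 0.6}
    - {"linear": [0,0,-0.8],"turn": [0,0,0],"claw": 0.6}
    - {"linear": [-0.8,0,0],"turn": [0,0,0],"claw": 0.6}
    - {"linear": [-0.8,0,0],"turn": [0,0,0],"claw": 0.6}
    - {"linear": [-0.8,0,0],"turn": [0,0,0],"claw": 0.6}
    - {"linear": [-0.8,0,0],"turn": [0,0,0],"claw": 0.6}
    - {"linear": [-0.8,0,0],"turn": [0,0,0],"claw": 0.6}
    - {"linear": [-0.8,0,0],"turn": [0,0,0],"claw": 0.6}
    - {"linear": [-0.8,0,0],"turn": [0,0,0],"claw": 0.6}
    - {"linear": [0,0,0],"turn": [0,0,0],"claw": 0.6}
    - {"linear": [0,0,0],"turn": [0,0,0],"claw": 0.6}

```text
time: 12.22
position: [0.5005, -0.4344, 0.2431]
tool_rot: [2.271, 2.17, -0.001]
ft_force: [-0.2, 0.4, 0.6]
grip_width: 0.398
```

Run:
```python
from h import *
from bench import ctrl,cams
goto(ctrl.get_state(),[.5081,-.265,.3],-2.4)
for n,b in(("scene",(85,200,220,340)),("top",(360,100,470,235))):
    d=cams.get_image(n); x0,y0,x1,y1=b
    r=screws(d,b); P=[ray(d,c,.090)[0,:2].round(4).tolist() for c,a in r]; print(n,P,np.mean(P,0).round(4))
    b2=(365,130,405,195) if n=="scene" else (90,110,155,205)
    print("narrow",np.mean([ray(d,c,.075)[0] for c,a in screws(d,b2)],0) if screws(d,b2) else None)
    cv2.imwrite(f"pics/f_{n}.png",cv2.resize(d["image"][y0:y1,x0:x1,::-1],(400,420),interpolation=2))
cv2.imwrite("pics/f.png",cv2.convertScaleAbs(np.hstack([cv2.imread("pics/f_scene.png"),cv2.imread("pics/f_top.png")]),alpha=1.8))
```

```text
t 12.2167 pos [ 0.5005 -0.4344  0.2431] tool y yaw -2.6 tilt deg [-0.02 -0.06] F [-0.2  0.4  0.6] grip 0.398
shift units [ 5.649e+00 -4.000e-03 -1.902e+00] turn z units -0.05
scene [[0.47, -0.2483], [0.4689, -0.2636], [0.4686, -0.2787], [0.5494, -0.2522], [0.5491, -0.2671], [0.5484, -0.2821]] [ 0.5091 -0.2653]
narrow [0.56967708 0.27872255 0.075     ]
top [[0.5508, -0.2511], [0.55, -0.2658], [0.5498, -0.2812], [0.471, -0.2477], [0.4702, -0.2627], [0.4699, -0.2774]] [ 0.5103 -0.2643]
narrow [0.57061719 0.28045058 0.075     ]
```

View pics/f.png

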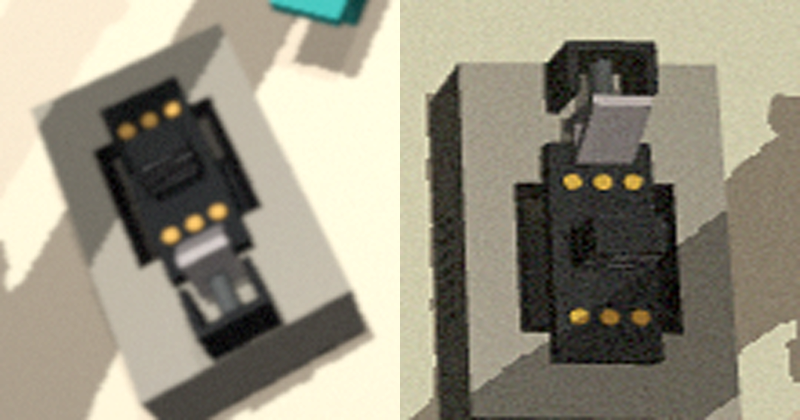

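Both views show the flange flat on the dock, six screws visible and the catch over its +x end. The catch's pale edge is at top row 132, the same as at rest before the start. The arm is clear, so I'll hand it in.

```bash
python3 -c "
from bench import ctrl
print(ctrl.close_job())"
```

```text
the job is handed in; nothing more can be done
None
```

The wide black six-screw module is in the scanner base's bay, pushed fully home and released, and the job is handed in. The hand-in reports no verdict, so these are my own last checks:

- **Fit:** the push stopped at the home height (TCP z 0.1176), with the force on the tool turning to +6.5 N. The six screws put the module about 1 to 2 mm from the bay centre and parallel to the dock. The two cameras differ by about 1 mm, which is within calibration.
- **Catch:** it pushed back with about 2 N on the way down, then let go. In the final pictures its nose lies over the end of the flange, at the same pixel row as its rest position to within a pixel (about 2 mm). I judged this from the images because I could not read the joint directly.
- **Narrow module:** its measured position is unchanged.
- **Arm:** it is about 0.17 m to the side of the bay and raised. The force reading was under 1 N, and the last move ended at 12.2 s of the 45 s allowed.

None of these checks failed.

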